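Shut the organiser and snap its catches in order

ROBOT

A 6-joint arm with a two-finger parallel gripper is mounted at the origin on the work surface. World frame = base frame: x ahead of the robot, y to its left, z up, the work surface at z = 0. Lengths are in m, angles in rad, forces in N, time in s.
With the tool pointing down it reaches from about 0.225 to 0.875 m from the base axis. Payload 3.4 kg.
Tool frame: the origin (TCP) lies at the very end of the fingers, on their centre line; the grasp point (between the pads) lies 19 mm behind it (manip.tcp_to_grasp is the distance from the TCP to the grasp point, in m); z points along the fingers, y is the line along which they close (so a half turn about z gives the same grasp; the last joint's range is limited). The gripper opens to 85 mm and grips with 20 to 120 N. Pads are 22 mm wide; open, the fingers measure 114 mm over their backs; the gripper's body (76 mm by 85 mm) begins 54 mm behind the grasp point. The pads swing forward as they close: fully open they stand 13 mm farther back than shut.
Start: joints at [-1.437, 0.276, 1.505, -0, 1.361, -0.121], TCP at [0.145, -0.556, 0.205] pointing down, gripper open.
Joint ranges: [-2.89, 2.89], [-0.75, 2.08], [0.22, 2.7], [-1.18, 4.32], [0.11, 2.71], [-2.7, 2.7]. Speed limits (rad/s): [2.57, 2.57, 3.14, 3.14, 3.14, 3.14].

INTERFACE

Orientations are given as a unit quaternion [w, x, y, z].
In Python, from rig import status, get_image, job, manip gives the robot as it stands.
- The arm moves only by the tool apply_moves, never from a script. Its arguments are lists of equal length, an entry for each row: "xyz": the shift along the tool's x, y, z each as a share of 0.3 m, from -1 to 1, a list of three; "rot": the turn, a rotation vector about the tool's x, y, z each as a share of 60 degrees, from -1 to 1, a list of three; "hand": the opening, from -1 (shut) to 1 (fully open). A call has 1 to 8 rows; each row shifts and turns the commanded pose from where the row before left it, along the tool's axes as they then stand; what a row does not reach is not made up. A row lasts 1/8 s, in which the tool goes at most 62.5 mm and 10.7 degrees, less where a joint would pass 70% of its speed; a pose out of reach is approached as far as the arm can. A call with a number of a shift or a turn outside -1 to 1 is refused whole. A call with a gripper value outside its range is refused whole. The fingers move at their own pace and stop on an object; "force" is the grip in N (left out, the last holds). Time passes only in rows, so rows that do not move let the fingers close. It gives the time, the measured TCP pose, the force, the opening and the grip force at its end, in the units of the state.
- status.get_state(): the state, without advancing time (a new reading comes with each control period).
- get_image(name): name is "scene" or "top" or "wrist"; returns a dict with "pixels" (400x640x3 uint8, red, green, blue), "fovy" (degrees; the focal length in pixels is half the picture's height over the tangent of half this angle, whatever the lens; pixels are square), "cx", "cy" (the principal point, pixels), "origin" and "orientation" of the camera in the world; the wrist camera has in their place "tool_from_camera" (4x4, takes a point from camera to tool coordinates, whose origin is the TCP and whose axes are the flange's). Camera axes: x right, y down, z forward; pixel columns grow to the right and rows downward; lengths in m; the calibration is good to about 2 mm. A picture is of the moment at which its call begins: read the wrist's pose just before it. There is no depth.
- job.sign_off(): hands the job in; it is judged then, once.
The state is a dict: "clock": time; "qpos": joint angles; "qd": joint speeds; "effort": joint torques, N m; "position": TCP position; "ee_rot": TCP orientation; "contact_force": force on the tool from outside, world axes, zero at the start; "moment": the same for the moment, N m; "width": finger opening in m; "gripper_force": force on a finger pad.
Only numpy, scipy, OpenCV 4.12 (cv2) and the standard library are available. Lean on these libraries where they do the work, as an engineer would, in place of code of your own. Each camera call takes 0.05 s, during which the arm holds its last target. There are 200 camera calls.

TASK

Close up the grey organiser box: with the fingertips push its lid, which stands ajar, fully shut, then lightly press its three black catches fully down one at a time, first the round one, then the square one, last the long bar in the middle. Use light pressure throughout and only touch, picking nothing up; leave the box where it stands and the tools and jars around it alone, and finish clear of everything.

Things in the scene. Friction and masses are not known exactly. Their poses are not given: they have to be found in the camera images.
- organiser: Grey plastic organiser box, loose but heavy (1.9 to 2.9 kg), 180 (x) x 260 (y) x 70 mm high without its lid. Origin: centre of its underside; z up, y along its long side, x away from its front (the lip side faces the robot, turned up to 0.45 rad). The lid hinge runs along y at x = +90 mm, z = 70 mm. The lid is 8 mm thick and covers the box, so its top is at z = 78 mm when shut.
- lid (a joint): Hinge angle of the grey lid, rad: 0 shut on the rim (a hard stop: come to it slowly), grows as the front edge rises; starts 0.2 to 0.55. The hinge is stiff: the lid stays where it is left, and about 1 to 2 N down on the lip pushes it shut.
- lid_lip (a point): Centre of the upper face of the thumb lip, a flat grey tongue 60 mm wide that sticks out 22 mm from the middle of the lid's front edge; in the lid it lies 190 mm from the hinge line and 8 mm above the hinge plane (box frame, lid shut: x -100, y 0, z 78 mm). Its axes turn with the lid.
- round_top (a point): Centre of the top of the round black catch, 30 mm across, by the lid's front left corner as the robot sees it; it stands 12 mm above the lid (box frame, lid shut, catch up: x -55, y +95, z 90 mm). It moves with the lid and the catch.
- square_top (a point): Centre of the top of the square black catch, 28 x 28 mm, by the lid's front right corner as the robot sees it; 12 mm high (box frame, lid shut, catch up: x -55, y -95, z 90 mm).
- bar_top (a point): Centre of the top of the long bar-shaped black catch, 22 (x) x 60 (y) mm, in the middle of the lid; 12 mm high (box frame, lid shut, catch up: x +10, y 0, z 90 mm).
- catch_round (a joint): How far the round catch is pressed into the lid, m: 0 up (start), 0.008 fully down, a hard stop. About 3 N presses it; it has no spring and stays down.
- catch_square (a joint): How far the square catch is pressed into the lid, m: 0 up (start), 0.008 fully down, a hard stop. About 3 N presses it; it has no spring and stays down.
- catch_bar (a joint): How far the bar catch is pressed into the lid, m: 0 up (start), 0.008 fully down, a hard stop. About 3 N presses it; it has no spring and stays down.
- spatula: Stainless steel spatula, 240 mm long, lying in front of the box; origin under its middle. Leave alone.
- mallet: Small wooden mallet lying flat, head 46 x 85 x 46 mm, handle 20 mm thick to -x, 173 mm long in all; origin under the head. Beside the box. Leave alone.
- clamp_a: Yellow spring clamp lying flat, 120 x 65 x 26 mm, origin under its pivot. Beside the box. Leave alone.
- clamp_b: Second yellow spring clamp, the same, behind the box. Leave alone.
- glue: White glue bottle, 52 mm across, 120 mm high, origin under its centre, behind the box. Leave alone.
- tape: Black tape measure, 66 x 34 x 62 mm high, origin under its centre, behind the box. Leave alone.
- jar: Glass jar with steel cap, 64 mm across, 75 mm high, origin under its centre, behind the box. Leave alone.

How it is judged:
By the outcome, as a careful person would: the job done as asked, in the order asked, and still so for the second after the job is handed in, with the robot touching nothing.
It also fails if it takes over 53 s, if anything falls off the work surface, if the arm or the gripper's body presses on something with over 40 N, if the wrist force passes 120 N, or if a joint passes its speed limit or range.

## Working session

There is one attempt and no reset: what is moved stays moved. The work goes in short steps, Python scripts to look and compute and a tool call to move; the robot and the scene stay as the last step left them, time stands still between calls to the robot, and variables do not carry over. Pictures are saved under pics/ and viewed, at most 13 in all, crops included, and the job is handed in when it is done.

Besides the shell and the picture viewer there is one more tool, called as a command line: name --argument value ..., lists and objects as JSON in quotes. apply_moves: Moves the arm, as the interface text tells. Its arguments: {"type":"object","properties":{"xyz":{"type":"array","items":{"type":"array","items":{"type":"number","minimum":-1,"maximum":1}}},"rot":{"type":"array","items":{"type":"array","items":{"type":"number","minimum":-1,"maximum":1}}},"hand":{"type":"array","items":{"type":"number"}},"force":{"type":"number"}},"required":["xyz","rot","hand"]}

```bash
mkdir -p pics
cat > h.py <<'E'
import numpy as np, cv2
from scipy.spatial.transform import Rotation as R
from rig import status, get_image, job, manip
def q2m(q): return R.from_quat([q[1],q[2],q[3],q[0]]).as_matrix()
def cam(name):
    s=status.get_state(); im=get_image(name)
    f=200/np.tan(np.radians(im['fovy'])/2)
    if name=='wrist':
        T=np.array(im['tool_from_camera']); M=q2m(s['ee_rot']); o=M@T[:3,3]+np.array(s['position']); M=M@T[:3,:3]
    else: o=np.array(im['origin']); M=q2m(im['orientation'])
    return dict(p=np.array(im['pixels']),f=f,cx=im['cx'],cy=im['cy'],o=o,M=M)
def ray(c,u,v):
    d=c['M']@np.array([(u-c['cx'])/c['f'],(v-c['cy'])/c['f'],1]); return d/np.linalg.norm(d)
def onz(c,u,v,z):
    d=ray(c,u,v); return c['o']+d*(z-c['o'][2])/d[2]
def tri(c1,p1,c2,p2):
    d1=ray(c1,*p1); d2=ray(c2,*p2)
    t=np.linalg.lstsq(np.array([d1,-d2]).T,c2['o']-c1['o'],rcond=None)[0]
    a=c1['o']+d1*t[0]; b=c2['o']+d2*t[1]; return (a+b)/2,np.linalg.norm(a-b)
def proj(c,P):
    x=c['M'].T@(np.array(P)-c['o']); return c['f']*x[0]/x[2]+c['cx'],c['f']*x[1]/x[2]+c['cy']
def save(c,n): cv2.imwrite('pics/'+n,c['p'][:,:,::-1])
E
python3 - <<'E'
from h import *
import pickle
d={}
for n in('scene','top'):
    d[n]=cam(n); save(d[n],n+'0.png'); print(n,d[n]['o'],d[n]['M'][:,2],d[n]['f'])
pickle.dump(d,open('c0.pkl','wb'))
s=status.get_state(); print({k:np.round(v,3) for k,v in s.items()})
E
```

```text
scene [0.98970136 0.33728393 0.59669114] [-0.54248209 -0.41730855 -0.72908625] 365.7574275375495
top [0.47579003 0.04162449 0.93357881] [ 0.16458229 -0.01504027 -0.98624868] 367.26312556302025
{'clock': np.float64(0.1), 'qpos': array([-1.437,  0.277,  1.506, -0.   ,  1.361, -0.121]), 'qd': array([-0.001, -0.001, -0.003, -0.001,  0.001,  0.001]), 'effort': array([ 2.000e-03, -4.177e+01, -2.464e+01, -0.000e+00,  6.000e-03,
        0.000e+00]), 'position': array([ 0.145, -0.556,  0.204]), 'ee_rot': array([-0.001,  0.992,  0.127, -0.   ]), 'contact_force': array([-0.1  ,  0.001,  0.183]), 'moment': array([-0.005,  0.   , -0.005]), 'gripper_force': np.float64(0.0), 'width': np.float64(0.085)}
```

View pics/scene0.png

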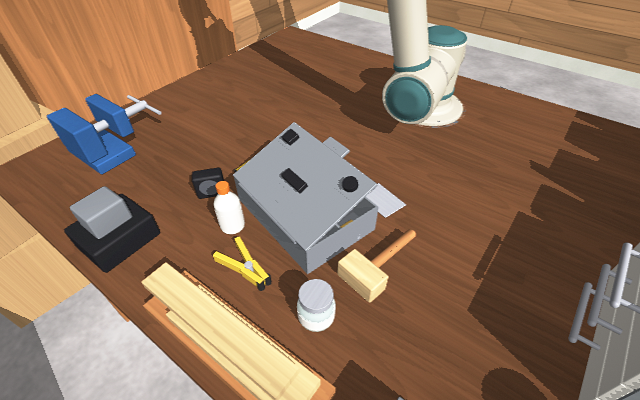

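View pics/top0.png

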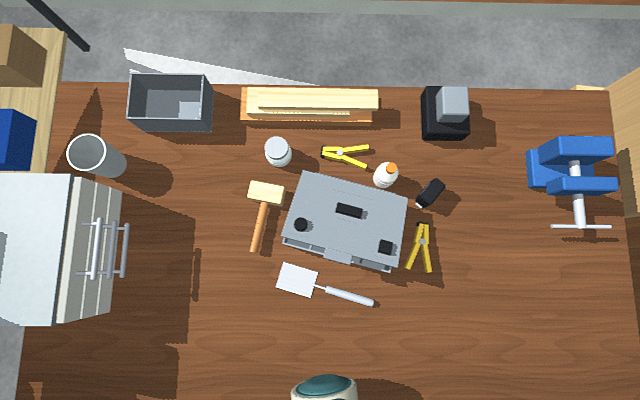

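The scene view shows the round catch at (350,184), the square one at (290,137) and the bar at (294,180), with the lip near (336,147). In the top view they are at (301,225), (386,247) and (349,210), with the lip near (338,257). I'll triangulate these points.

Run:
```python
from h import *
import pickle
d=pickle.load(open('c0.pkl','rb'))
seeds={'scene':dict(round=(350,184),square=(290,137),bar=(294,180)),'top':dict(round=(301,225),square=(386,247),bar=(349,210))}
pt={}
for n in d:
    g=d[n]['p'].max(2); m=(g<75).astype(np.uint8)
    k,l,st,ce=cv2.connectedComponentsWithStats(m)
    for s,(u,v) in seeds[n].items():
        i=min(range(1,k),key=lambda i:np.hypot(*(ce[i]-(u,v)))+(1000 if st[i,4]<30 else 0))
        pt[n,s]=ce[i]; print(n,s,ce[i].round(1),st[i])
P={}
for s in seeds['top']:
    P[s],e=tri(d['scene'],pt['scene',s],d['top'],pt['top',s]); print(s,P[s].round(4),e.round(4))
print('dist r-s',np.linalg.norm(P['round']-P['square']))
a=cv2.resize(d['top']['p'][160:280,265:425],None,fx=3.7,fy=3.7,interpolation=2)
b=cv2.resize(d['scene']['p'][115:275,225:415],None,fx=3,fy=3,interpolation=2)
cv2.imwrite('pics/ca.png',a[:,:,::-1]);cv2.imwrite('pics/cb.png',b[:,:,::-1])
```

```text
scene round [349.6 183.7] [342 176  16  16 201]
scene square [289.7 136.5] [281 129  18  16 158]
scene bar [293.5 180. ] [281 168  27  25 299]
top round [300.5 224.1] [294 218  13  13 137]
top square [385.1 246.9] [378 240  15  15 164]
top bar [348.7 210.1] [336 203  27  16 262]
round [0.5547 0.0817 0.1324] 0.0021
square [ 0.5074 -0.1031  0.1325] 0.0029
bar [ 0.59   -0.0259  0.1091] 0.0024
dist r-s 0.19075631547172137
```

View pics/ca.png

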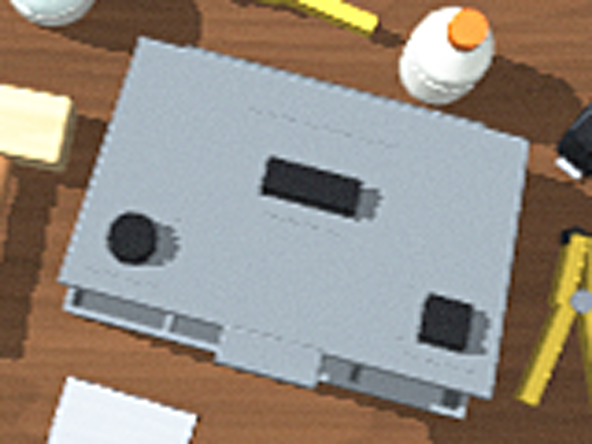

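View pics/cb.png

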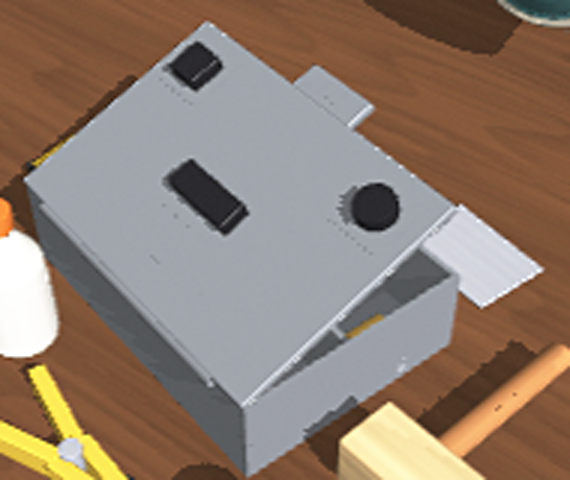

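Box yaw comes out near -0.25 rad, lid angle about 0.37 rad, and box centre about (0.568, -0.020). Next I move above the lip with the gripper shut, turning the tool into line with the box.

apply_moves --xyz '[[0.13,-0.126,-0.03],[0.13,-0.126,-0.03],[0.13,-0.126,-0.03],[0.13,-0.126,-0.03],[0.13,-0.126,-0.03],[0.13,-0.126,0],[0.13,-0.126,0],[0.13,-0.126,0]]' --rot '[[0,0,0],[0,0,0],[0,0,0],[0,0,0],[0,0,0],[0,0,0],[0,0,0],[0,0,0]]' --hand '[-1,-1,-1,-1,-1,-1,-1,-1]' --force 20

```text
clock: 1.1
position: [0.3711, -0.1835, 0.2494]
ee_rot: [0.0, 0.992, 0.127, 0.0]
contact_force: [0.4, -1.0, 0.0]
width: -0.0002
gripper_force: 0.0
```

apply_moves --xyz '[[0.13,-0.126,0],[0.13,-0.126,0],[0.13,-0.126,0],[0.11,-0.126,0],[0,0,0],[0,0,0],[0,0,0],[0,0,0]]' --rot '[[0,0,0],[0,0,0],[0,0,0],[0,0,0],[0,0,0.162],[0,0,0.162],[0,0,0.161],[0,0,0]]' --hand '[-1,-1,-1,-1,-1,-1,-1,-1]'

```text
clock: 2.1
position: [0.4774, -0.0009, 0.2491]
ee_rot: [0.0, 0.992, -0.125, -0.0]
contact_force: [-0.6, -0.2, 0.4]
width: 0.0001
gripper_force: 0.0
```

Run:
```python
from h import *
import pickle
s=status.get_state(); print({k:np.round(v,4) for k,v in s.items()})
c=cam('wrist'); save(c,'w0.png'); pickle.dump(c,open('w0.pkl','wb')); print(c['o'],c['M'])
```

```text
{'clock': np.float64(2.1), 'qpos': array([-1.4770e-01,  1.0400e-01,  1.6170e+00, -1.0000e-04,  1.4215e+00,
        1.6740e+00]), 'qd': array([-0.0038, -0.0021, -0.0013,  0.0027,  0.0004, -0.0466]), 'effort': array([ 7.66000e-02, -3.15944e+01, -2.51202e+01,  4.10000e-03,
        3.30000e-03,  3.40900e-01]), 'position': array([ 0.4774, -0.0009,  0.2491]), 'ee_rot': array([ 0.000e+00,  9.921e-01, -1.251e-01, -5.000e-04]), 'contact_force': array([-0.5875, -0.2035,  0.3974]), 'moment': array([ 0.017 ,  0.0574, -0.0492]), 'gripper_force': np.float64(0.0), 'width': np.float64(0.0001)}
[ 0.55743054 -0.02171239  0.42007617] [[-2.47868613e-01 -9.15775188e-01 -3.16096435e-01]
 [-9.68793413e-01  2.34535461e-01  8.02024981e-02]
 [ 6.88365118e-04  3.26111826e-01 -9.45330949e-01]]
```

View pics/w0.png

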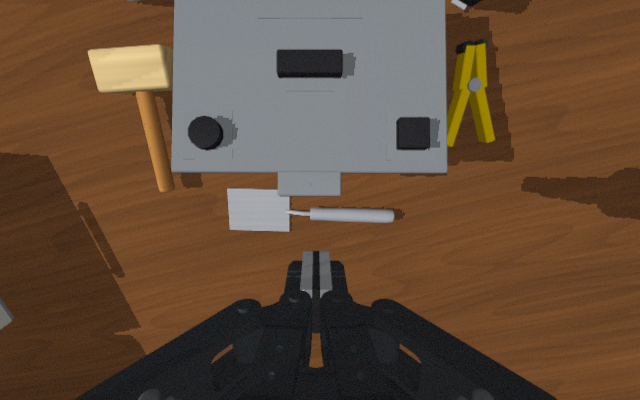

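In the wrist view the lid's front edge runs level at row 172, from column 172 to 447, so the tool is in line with the box. The lip spans columns 278 to 341 with its front at row 196, and the closed fingertips are near (316,255). I'll triangulate with the wrist view too.

Run:
```python
from h import *
import pickle
d=pickle.load(open('c0.pkl','rb')); w=pickle.load(open('w0.pkl','rb'))
def T(n,a,b,s=None):
    P,e=tri(w,a,d['top'],b); print(n,P.round(4),e.round(4)); return P
l=T('lipL',(278,196),(323.6,256.8)); r=T('lipR',(341,195.5),(351,264.3))
# lid front corners in crop /3.7
T('cornL',(172.5,172),(62/3.7+265,282/3.7+160)); T('cornR',(446.5,172),(491/3.7+265,398/3.7+160))
g=w['p'].max(2); k,lb,st,ce=cv2.connectedComponentsWithStats((g<75).astype(np.uint8))
tp=dict(round=(300.5,224.1),square=(385.1,246.9),bar=(348.7,210.1)); sc=dict(round=(349.6,183.7),square=(289.7,136.5),bar=(293.5,180))
P={}
for n,(u,v) in dict(round=(205,133),square=(413,134),bar=(310,63)).items():
    i=min([i for i in range(1,k) if st[i,4]>100],key=lambda i:np.hypot(*(ce[i]-(u,v))))
    print(ce[i].round(1),st[i]); T(n+' w-top',ce[i],tp[n])
    Q,e=tri(w,ce[i],d['scene'],sc[n]); print(n+' w-scene',Q.round(4),e.round(4)); P[n]=Q
# model prediction
th=.367;c=np.array([.568,-.0202]);X=np.array([.968,-.249]);Y=np.array([.249,.968])
def B(a,y,h,th): 
    x=.09-a*np.cos(th)+h*np.sin(th); z=.07+a*np.sin(th)+h*np.cos(th); return np.r_[c+X*x+Y*y,z]
for n,a in dict(lipL=(.202,.03,.008),lipR=(.202,-.03,.008),cL=(.18,.13,.008),cR=(.18,-.13,.008),round=(.145,.095,.02),square=(.145,-.095,.02),bar=(.08,0,.02)).items():
    p=B(*a,th); print(n,p.round(4),'wrist',np.round(proj(w,p),1),'top',np.round(proj(d['top'],p),1),'scene',np.round(proj(d['scene'],p),1))
```

```text
lipL [0.4842 0.0321 0.1534] 0.0014
lipR [ 0.4691 -0.0251  0.1496] 0.0025
cornL [0.5278 0.1218 0.1453] 0.0029
cornR [ 0.4627 -0.1278  0.135 ] 0.0002
[205.5 132.7] [188 116  36  34 931]
round w-top [0.5543 0.0825 0.1375] 0.0015
round w-scene [0.5559 0.0827 0.1346] 0.0028
[413.  133.3] [ 396  117   34   33 1052]
square w-top [ 0.5066 -0.1019  0.1337] 0.0003
square w-scene [ 0.5072 -0.1035  0.1323] 0.0025
[309.4  63.4] [ 277   50   66   28 1834]
bar w-top [ 0.5895 -0.0244  0.1119] 0.0009
bar w-scene [ 0.5908 -0.0252  0.1102] 0.0024
lipL [0.4829 0.0327 0.1499] wrist [279.  196.7] top [323.1 257.3] scene [350.1 147.6]
lipR [ 0.4679 -0.0254  0.1499] wrist [343.  196.7] top [350.6 264.7] scene [330.8 133.8]
cL [0.5276 0.1244 0.1421] wrist [172.8 173.2] top [280.5 235.7] scene [378.1 181.3]
cR [ 0.4629 -0.1273  0.1421] wrist [449.2 173.5] top [398.1 267.5] scene [294.6 119.6]
round [0.5547 0.0813 0.1407] wrist [205.9 132.9] top [300.9 223.5] scene [350.2 180.4]
square [ 0.5074 -0.1027  0.1407] wrist [415.8 133.2] top [386.1 246.4] scene [290.3 133.5]
bar [ 0.5898 -0.0258  0.1174] wrist [311.   62.4] top [349.4 209.5] scene [294.  176.9]
```

The model matches all three views to about 2 px. I'll descend to just above the lip.

apply_moves --xyz '[[0.013,-0.016,0.1],[0,0,0.1],[0,0,0.08],[0,0,0.01],[0,0,0.01],[0,0,0]]' --rot '[[0,0,0],[0,0,0],[0,0,0],[0,0,0],[0,0,0],[0,0,0]]' --hand '[-1,-1,-1,-1,-1,-1]'

```text
clock: 2.9
position: [0.4833, 0.0025, 0.1603]
ee_rot: [0.0, 0.992, -0.126, 0.001]
contact_force: [-0.4, 0.7, 0.3]
width: -0.0006
gripper_force: 0.0
```

apply_moves --xyz '[[0,0,0.01],[0,0,0.01],[0,0,0.01]]' --rot '[[0,0,0],[0,0,0],[0,0,0]]' --hand '[-1,-1,-1]'

```text
clock: 3.28
position: [0.4827, 0.0026, 0.1504]
ee_rot: [0.0, 0.992, -0.126, 0.0]
contact_force: [0.1, 0.5, -0.3]
width: -0.0001
gripper_force: 0.0
```

apply_moves --xyz '[[-0.001,0,0.01],[-0.001,0,0.01],[-0.001,0,0.01],[-0.001,0,0.01],[-0.001,0,0.01],[-0.001,0,0.01]]' --rot '[[0,0,0],[0,0,0],[0,0,0],[0,0,0],[0,0,0],[0,0,0]]' --hand '[-1,-1,-1,-1,-1,-1]'

```text
clock: 4.03
position: [0.4809, 0.0031, 0.1323]
ee_rot: [0.0, 0.992, -0.126, 0.0]
contact_force: [-0.4, 0.1, 0.3]
width: -0.0006
gripper_force: 0.0
```

apply_moves --xyz '[[-0.001,0,0.01],[-0.001,0,0.01],[-0.001,0,0.01],[-0.001,0,0.01],[-0.001,0,0.01],[-0.001,0,0.01]]' --rot '[[0,0,0],[0,0,0],[0,0,0],[0,0,0],[0,0,0],[0,0,0]]' --hand '[-1,-1,-1,-1,-1,-1]'

```text
clock: 4.78
position: [0.4791, 0.0035, 0.1143]
ee_rot: [0.0, 0.992, -0.126, -0.0]
contact_force: [-0.7, -0.5, 1.7]
width: -0.0001
gripper_force: 0.6
```

```bash
cat >> h.py <<'E'
def catches(c,seeds,r=60):
    k,lb,st,ce=cv2.connectedComponentsWithStats((c['p'].max(2)<75).astype(np.uint8)); o={}
    for n,(u,v) in seeds.items():
        L=[i for i in range(1,k) if 60<st[i,4]<3000]; i=min(L,key=lambda i:np.hypot(*(ce[i]-(u,v)))); o[n]=ce[i]; print(n,ce[i].round(1),st[i,4])
    return o
E
python3 - <<'E'
from h import *
w=cam('wrist'); t=cam('top'); save(w,'w1.png')
print(status.get_state()['contact_force'])
c0=np.array([.568,-.019]);X=np.array([.968,-.249]);Y=np.array([.249,.968])
A=dict(round=(.145,.095,.02),square=(.145,-.095,.02),bar=(.08,0,.02))
def B(a,y,h,th): 
    x=.09-a*np.cos(th)+h*np.sin(th); z=.07+a*np.sin(th)+h*np.cos(th); return np.r_[c0+X*x+Y*y,z]
for th in(.367,.25,.15): print(th,{n:np.round(proj(w,B(*a,th)),1) for n,a in A.items()})
catches(w,{n:proj(w,B(*a,.25)) for n,a in A.items()})
E
```

```text
[ 0.13064829  0.16425791 -0.51291224]
0.367 {'round': array([117.9, 163.7]), 'square': array([510.2, 163.3]), 'bar': array([314. ,  32.1])}
0.25 {'round': array([138.5, 171.5]), 'square': array([490. , 171.2]), 'bar': array([314.1,  46.4])}
0.15 {'round': array([153. , 174.3]), 'square': array([475.6, 174. ]), 'bar': array([314.2,  55.9])}
round [556.2  77.6] 71
square [556.2  77.6] 71
bar [556.2  77.6] 71
```

View pics/w1.png

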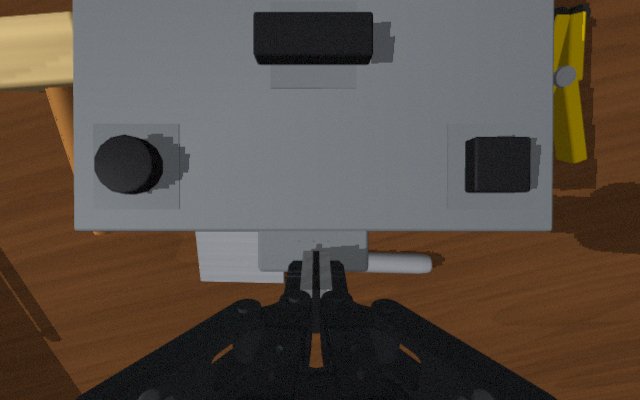

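The lip and its fingertip overlap are visible around (314,260), with round at (128,165) and square at (498,165). I'll check how far the lid has moved.

```bash
cat > chk.py <<'E'
from h import *
import sys
from scipy.optimize import least_squares
c0=np.array([.568,-.019]);X=np.array([.968,-.249]);Y=np.array([.249,.968])
A=dict(round=(.145,.095,.017),square=(.145,-.095,.017),bar=(.08,0,.017))
def B(a,y,h,th):
    x=.09-a*np.cos(th)+h*np.sin(th); z=.07+a*np.sin(th)+h*np.cos(th); return np.r_[c0+X*x+Y*y,z]
def blobs(c,th,names=A):
    k,lb,st,ce=cv2.connectedComponentsWithStats((c['p'].max(2)<60).astype(np.uint8)); o={}
    for n in names:
        q=np.array(proj(c,B(*A[n],th)))
        L=[i for i in range(1,k) if 60<st[i,4]<9000 and np.hypot(*(ce[i]-q))<40]
        if L: i=max(L,key=lambda i:st[i,4]); o[n]=ce[i]
    return o
if __name__=='__main__':
    th=float(sys.argv[1]); cs={n:cam(n) for n in('wrist','top','scene')}
    bs={n:blobs(c,th) for n,c in cs.items()}
    for n in A:
        for a,b in(('wrist','top'),('wrist','scene'),('top','scene')):
            if n in bs[a] and n in bs[b]: P,e=tri(cs[a],bs[a][n],cs[b],bs[b][n]); print(n,a,b,P.round(4),e.round(4),'model',B(*A[n],th).round(4))
    s=status.get_state(); print(s['clock'],s['position'],s['contact_force'])
E
python3 chk.py .2
```

```text
round wrist top [0.5525 0.0847 0.1298] 0.0 model [0.5445 0.0851 0.1155]
round wrist scene [0.5536 0.0838 0.1295] 0.003 model [0.5445 0.0851 0.1155]
round top scene [0.5533 0.0837 0.1281] 0.0026 model [0.5445 0.0851 0.1155]
square wrist scene [ 0.4163 -0.2079 -0.108 ] 0.0408 model [ 0.4972 -0.0988  0.1155]
bar wrist top [ 0.5853 -0.0229  0.1271] 0.0007 model [ 0.5825 -0.0227  0.1026]
bar wrist scene [ 0.5896 -0.0247  0.1073] 0.0021 model [ 0.5825 -0.0227  0.1026]
bar top scene [ 0.5885 -0.0253  0.1062] 0.0024 model [ 0.5825 -0.0227  0.1026]
5.025 [0.47943611 0.00340667 0.11447519] [-0.52094885 -0.16747961 -0.00639898]
```

Run:
```python
from h import *
from chk import B
import pickle
w=cam('wrist');s=cam('scene');t=cam('top')
p=np.array(status.get_state()['position'])
for dz in(0,.01,.02,.03): print(dz,[np.round(proj(c,p+[0,0,dz])) for c in(w,s,t)])
for th in(.2,.25,.3,.33,.367): print(th,'lip L/R front, cornL', [np.round(proj(w,B(*a,th)),1) for a in((.202,.03,.008),(.202,-.03,.008),(.18,.13,.008),(.18,-.13,.008))])
a=cv2.resize(s['p'][100:230,250:410],None,fx=4.5,fy=4.5,interpolation=2)
cv2.imwrite('pics/s1.png',a[:,:,::-1])
```

```text
0 [array([315., 240.]), array([338., 155.]), array([336., 259.])]
0.01 [array([315., 248.]), array([339., 151.]), array([336., 259.])]
0.02 [array([315., 256.]), array([339., 148.]), array([337., 259.])]
0.03 [array([315., 265.]), array([339., 144.]), array([337., 259.])]
0.2 lip L/R front, cornL [array([266.8, 264.2]), array([362.1, 264.1]), array([104.8, 230.1]), array([524. , 229.7])]
0.25 lip L/R front, cornL [array([264.1, 268.6]), array([364.7, 268.5]), array([ 94.1, 232.3]), array([534.5, 231.9])]
0.3 lip L/R front, cornL [array([261. , 272.8]), array([367.6, 272.7]), array([ 82.3, 234. ]), array([546.1, 233.5])]
0.33 lip L/R front, cornL [array([259., 275.]), array([369.5, 274.9]), array([ 74.7, 234.7]), array([553.7, 234.2])]
0.367 lip L/R front, cornL [array([256.3, 277.6]), array([372.1, 277.5]), array([ 64.5, 235.2]), array([563.8, 234.7])]
```

View pics/s1.png

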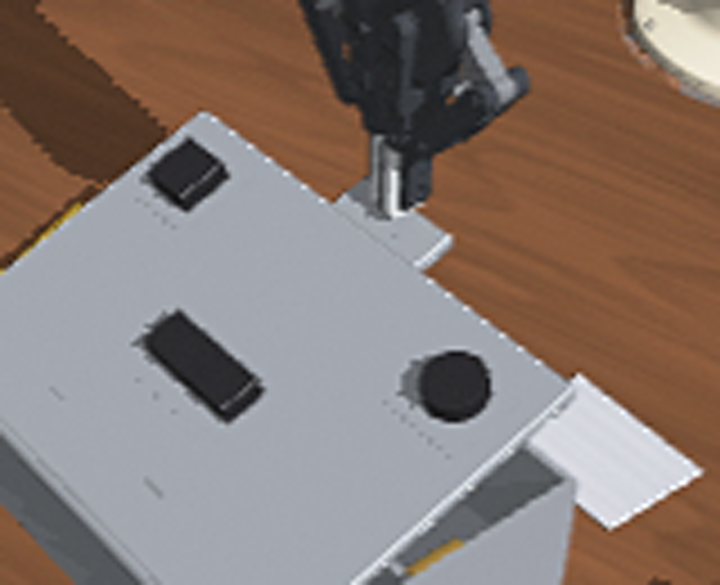

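The scene crop shows the fingertips resting on the lip at crop (390,212), and the lid has only begun to close. The real tip therefore sits about 20 mm behind the reported TCP. I'll keep going down, guided by force and pictures rather than the nominal height.

apply_moves --xyz '[[-0.001,0,0.01],[-0.001,0,0.01],[-0.001,0,0.01],[-0.001,0,0.01],[-0.001,0,0.01],[-0.001,0,0.01],[-0.001,0,0.01],[-0.001,0,0.01]]' --rot '[[0,0,0],[0,0,0],[0,0,0],[0,0,0],[0,0,0],[0,0,0],[0,0,0],[0,0,0]]' --hand '[-1,-1,-1,-1,-1,-1,-1,-1]'

```text
clock: 6.18
position: [0.477, 0.004, 0.0903]
ee_rot: [0.0, 0.992, -0.126, 0.0]
contact_force: [-0.1, 0.4, -0.1]
width: -0.0002
gripper_force: 0.4
```

Run:
```python
from h import *
from chk import *
w=cam('wrist');t=cam('top');s=cam('scene')
for th in(.1,.15,.2,.25):
    for n in A:
        print(th,n,[(np.round(proj(c,B(*A[n],th))),np.round(blobs(c,th).get(n,[0,0]))) for c in(w,s)])
st=status.get_state();print(st['position'],st['contact_force'],st['moment'],manip.tcp_to_grasp)
```

```text
0.1 round [(array([140., 180.]), array([124., 175.])), (array([355., 193.]), array([353., 191.]))]
0.1 square [(array([488., 180.]), array([504., 176.])), (array([297., 146.]), array([296., 183.]))]
0.1 bar [(array([314.,  50.]), array([313.,  36.])), (array([299., 183.]), array([296., 183.]))]
0.15 round [(array([132., 181.]), array([124., 175.])), (array([355., 190.]), array([353., 191.]))]
0.15 square [(array([496., 180.]), array([504., 176.])), (array([296., 144.]), array([296., 183.]))]
0.15 bar [(array([314.,  46.]), array([313.,  36.])), (array([299., 182.]), array([296., 183.]))]
0.2 round [(array([123., 180.]), array([124., 175.])), (array([354., 188.]), array([353., 191.]))]
0.2 square [(array([505., 180.]), array([504., 176.])), (array([295., 142.]), array([294., 144.]))]
0.2 bar [(array([314.,  41.]), array([313.,  36.])), (array([298., 181.]), array([296., 183.]))]
0.25 round [(array([113., 179.]), array([124., 175.])), (array([353., 186.]), array([353., 191.]))]
0.25 square [(array([515., 178.]), array([504., 176.])), (array([294., 139.]), array([294., 144.]))]
0.25 bar [(array([314.,  35.]), array([313.,  36.])), (array([297., 180.]), array([296., 183.]))]
[0.47690656 0.0040697  0.09027658] [-0.35935909  0.69254344  0.78439741] [ 0.00153922 -0.00102041 -0.00171658] 0.0187
```

apply_moves --xyz '[[-0.001,0,0.01],[-0.001,0,0.01],[-0.001,0,0.01],[-0.001,0,0.01],[-0.001,0,0.01],[-0.001,0,0.01],[-0.001,0,0.01]]' --rot '[[0,0,0],[0,0,0],[0,0,0],[0,0,0],[0,0,0],[0,0,0],[0,0,0]]' --hand '[-1,-1,-1,-1,-1,-1,-1]'

```text
clock: 7.2
position: [0.4748, 0.0046, 0.0693]
ee_rot: [0.0, 0.992, -0.126, -0.0]
contact_force: [-1.0, 0.1, 1.0]
width: 0.0
gripper_force: 0.4
```

```bash
cat > th.py <<'E'
from chk import *
c=cam('wrist'); s=cam('scene')
def res(c,b,th): return np.concatenate([np.array(proj(c,B(*A[n],th)))-b[n] for n in b])
g=np.linspace(-.02,.35,75)
for nm,c in(('wrist',c),('scene',s)):
    L=[]
    for th in g:
        b=blobs(c,th)
        if len(b)==3: L.append((np.abs(res(c,b,th)).mean(),th))
    print(nm,np.round(min(L),3) if L else None)
st=status.get_state();print(st['clock'],st['position'],st['contact_force'],st['qpos'])
E
python3 th.py
```

```text
wrist [3.07  0.095]
scene [2.253 0.11 ]
7.3 [0.47473826 0.00460835 0.0691306 ] [ 0.3732842  -0.8568315  -0.71889156] [-1.36906410e-01  2.49326274e-01  1.91821171e+00 -1.32528811e-04
  9.74289639e-01  1.68706757e+00]
```

apply_moves --xyz '[[-0.001,0,0.01],[-0.001,0,0.01],[-0.001,0,0.01],[0,0,0.005],[0,0,0.003],[0,0,0.003]]' --rot '[[0,0,0],[0,0,0],[0,0,0],[0,0,0],[0,0,0],[0,0,0]]' --hand '[-1,-1,-1,-1,-1,-1]'

```text
clock: 8.05
position: [0.4739, 0.0049, 0.0571]
ee_rot: [0.0, 0.992, -0.126, -0.0]
contact_force: [0.6, -0.5, 1.2]
width: 0.0005
gripper_force: 0.4
```

```bash
python3 th.py
```

```text
wrist None
scene [2.752 0.08 ]
8.15 [0.47384615 0.00485929 0.05707925] [ 0.01781541 -0.84514662  0.78608442] [-1.36658894e-01  2.63059780e-01  1.93630861e+00 -1.01378198e-04
  9.42424093e-01  1.68728562e+00]
```

apply_moves --xyz '[[0,0,0.003],[0,0,0.003],[0,0,0.003],[0,0,0.003]]' --rot '[[0,0,0],[0,0,0],[0,0,0],[0,0,0]]' --hand '[-1,-1,-1,-1]'

```text
clock: 8.65
position: [0.4738, 0.0049, 0.0535]
ee_rot: [0.0, 0.992, -0.126, -0.0]
contact_force: [-0.5, -0.4, 0.9]
width: -0.0005
gripper_force: 0.4
```

```bash
python3 th.py
python3 - <<'E'
from h import *
s=cam('scene'); a=cv2.resize(s['p'][100:270,225:415],None,fx=3.5,fy=3.5,interpolation=2)
cv2.imwrite('pics/s2.png',a[:,:,::-1])
E
```

```text
wrist None
scene [2.86  0.065]
8.75 [0.47395788 0.00480678 0.05344462] [0.09419552 0.16057911 0.01373474] [-1.36703601e-01  2.67738276e-01  1.94105357e+00 -1.52493040e-04
  9.32798698e-01  1.68727175e+00]
```

View pics/s2.png

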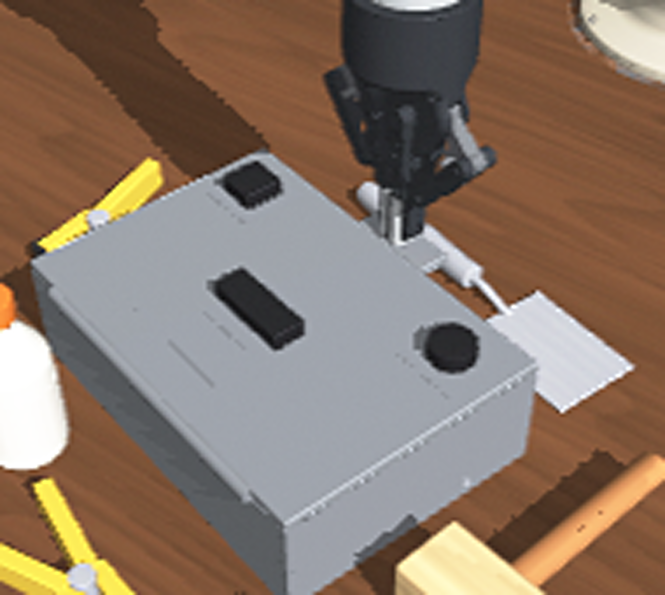

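The lid looks nearly shut, with its edge almost on the rim in the crop at (535,370). I'll go on in fine steps until the force rises.

apply_moves --xyz '[[0,0,0.003],[0,0,0.003],[0,0,0]]' --rot '[[0,0,0],[0,0,0],[0,0,0]]' --hand '[-1,-1,-1]'

```text
clock: 9.18
position: [0.474, 0.0048, 0.0517]
ee_rot: [0.0, 0.992, -0.126, 0.0]
contact_force: [-0.1, 0.7, 0.5]
width: -0.0001
gripper_force: 0.0
```

apply_moves --xyz '[[0,0,0.002],[0,0,0.002],[0,0,0]]' --rot '[[0,0,0],[0,0,0],[0,0,0]]' --hand '[-1,-1,-1]'

```text
clock: 9.55
position: [0.474, 0.0048, 0.0511]
ee_rot: [0.0, 0.992, -0.126, 0.0]
contact_force: [-2.4, -0.2, 6.2]
width: -0.0001
gripper_force: 2.7
```

The lid is on its stop: force rose to 6 N at a reported TCP height of 51 mm, so the real tip is about 27 mm behind the TCP. I'll lift and measure the catches again.

apply_moves --xyz '[[0,0,-0.01],[0,0,-0.1],[0,0,-0.15],[0,0,-0.1],[0,0,0],[0,0,0]]' --rot '[[0,0,0],[0,0,0],[0,0,0],[0,0,0],[0,0,0],[0,0,0]]' --hand '[-1,-1,-1,-1,-1,-1]'

```text
clock: 10.3
position: [0.4731, 0.005, 0.1577]
ee_rot: [0.0, 0.992, -0.126, -0.001]
contact_force: [0.1, 0.0, -1.0]
width: 0.0001
gripper_force: 0.0
```

```bash
python3 th.py; python3 chk.py 0
```

```text
wrist [1.929 0.005]
scene [3.057 0.065]
10.4 [0.47278518 0.00498813 0.15712654] [-0.4653947   0.46197847  0.39677363] [-1.36687427e-01  1.57982163e-01  1.78725567e+00 -9.77703887e-05
  1.19943101e+00  1.68726409e+00]
round wrist scene [0.5419 0.0864 0.0838] 0.0029 model [0.5384 0.0867 0.087 ]
square wrist scene [ 0.4457 -0.152  -0.092 ] 0.0129 model [ 0.4911 -0.0973  0.087 ]
bar wrist top [ 0.5791 -0.0218  0.0914] 0.0013 model [ 0.5777 -0.0215  0.087 ]
bar wrist scene [ 0.5812 -0.0226  0.0828] 0.0018 model [ 0.5777 -0.0215  0.087 ]
bar top scene [ 0.5802 -0.0234  0.0815] 0.0019 model [ 0.5777 -0.0215  0.087 ]
10.55 [0.47324882 0.00494262 0.15749684] [ 0.7352846  -0.00603239  0.88385885]
```

apply_moves --xyz '[[0.074,-0.16,0],[0.074,-0.159,0],[0,0,0.14],[0,0,0.13],[0,0,0.01],[0,0,0.005],[0,0,0]]' --rot '[[0,0,0],[0,0,0],[0,0,0],[0,0,0],[0,0,0],[0,0,0],[0,0,0]]' --hand '[-1,-1,-1,-1,-1,-1,-1]'

```text
clock: 11.42
position: [0.5422, 0.0863, 0.0746]
ee_rot: [-0.0, 0.992, -0.126, 0.002]
contact_force: [0.0, -0.0, -0.4]
width: 0.0004
gripper_force: 0.0
```

Run:
```python
from h import *
w=cam('wrist'); s=cam('scene')
a=cv2.resize(s['p'][120:240,250:410],None,fx=3,fy=3,interpolation=2); b=cv2.resize(w['p'][120:340,180:460],(458,360))
cv2.imwrite('pics/r1.png',np.hstack([a[:,100:],b[:,:400]])[:,:,::-1])
st=status.get_state();print(st['position'],st['contact_force'])
```

```text
[0.54198088 0.08625318 0.07456534] [-0.48454378  0.45731161 -0.70343291]
```

View pics/r1.png

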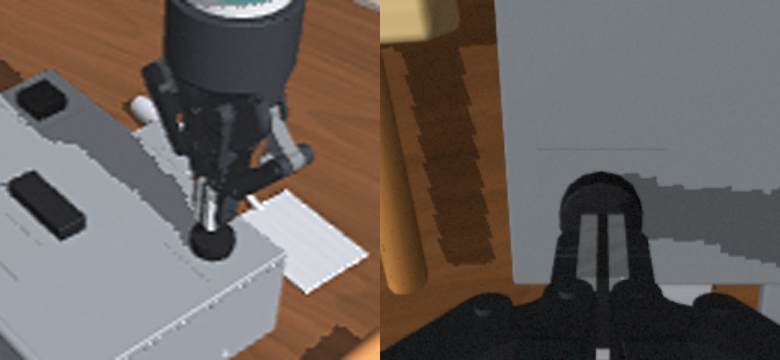

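The tip stands over the round catch in both views, left crop (212,228) against the catch at (212,240). I'll press gently.

apply_moves --xyz '[[0,0,0.01],[0,0,0.01],[0,0,0.01],[0,0,0.005],[0,0,0.005],[0,0,0.003],[0,0,0.003],[0,0,0]]' --rot '[[0,0,0],[0,0,0],[0,0,0],[0,0,0],[0,0,0],[0,0,0],[0,0,0],[0,0,0]]' --hand '[-1,-1,-1,-1,-1,-1,-1,-1]'

```text
clock: 12.52
position: [0.5407, 0.0864, 0.0592]
ee_rot: [0.0, 0.992, -0.126, -0.0]
contact_force: [-0.6, 0.7, 1.4]
width: 0.0
gripper_force: 1.0
```

apply_moves --xyz '[[0,0,0.003],[0,0,0.003],[0,0,0.003],[0,0,0]]' --rot '[[0,0,0],[0,0,0],[0,0,0],[0,0,0]]' --hand '[-1,-1,-1,-1]'

```text
clock: 13.02
position: [0.541, 0.0864, 0.0564]
ee_rot: [0.0, 0.992, -0.126, 0.0]
contact_force: [-1.4, -0.8, 0.6]
width: -0.0002
gripper_force: 0.3
```

apply_moves --xyz '[[0,0,0.002],[0,0,0.002],[0,0,0]]' --rot '[[0,0,0],[0,0,0],[0,0,0]]' --hand '[-1,-1,-1]'

```text
clock: 13.4
position: [0.5411, 0.0864, 0.0554]
ee_rot: [0.0, 0.992, -0.126, 0.0]
contact_force: [-0.6, -0.5, 2.7]
width: -0.0003
gripper_force: 1.0
```

apply_moves --xyz '[[0,0,0.002],[0,0,0]]' --rot '[[0,0,0],[0,0,0]]' --hand '[-1,-1]'

```text
clock: 13.65
position: [0.5411, 0.0864, 0.0551]
ee_rot: [0.0, 0.992, -0.126, 0.0]
contact_force: [-1.6, 0.1, 5.4]
width: -0.0003
gripper_force: 2.4
```

apply_moves --xyz '[[0,0,0.0015],[0,0,0]]' --rot '[[0,0,0],[0,0,0]]' --hand '[-1,-1]'

```text
clock: 13.9
position: [0.5411, 0.0864, 0.0551]
ee_rot: [-0.0, 0.992, -0.126, 0.0]
contact_force: [-2.4, -0.1, 6.7]
width: 0.0004
gripper_force: 3.8
```

Round catch is hard down at 6.7 N with no further travel. Next is the square catch.

apply_moves --xyz '[[0,0,-0.01],[0,0,-0.1],[0,0.158,0],[0,0.158,0],[0,0.158,0],[0,0.159,0],[0,0,0],[0,0,0]]' --rot '[[0,0,0],[0,0,0],[0,0,0],[0,0,0],[0,0,0],[0,0,0],[0,0,0],[0,0,0]]' --hand '[-1,-1,-1,-1,-1,-1,-1,-1]'

```text
clock: 14.9
position: [0.4934, -0.0972, 0.0871]
ee_rot: [-0.0, 0.992, -0.127, 0.0]
contact_force: [-0.5, 1.3, 1.1]
width: -0.0002
gripper_force: 0.0
```

Run:
```python
from h import *
from chk import *
w=cam('wrist'); s=cam('scene'); t=cam('top')
st=status.get_state();print(st['position'],st['contact_force'])
# scene view blobs near catches: measure
for n,h in(('round',.009),('square',.017),('bar',.017)):
    A[n]=A[n][:2]+(h,); b=blobs(s,0.).get(n); print(n,b,proj(s,B(*A[n],0)))
    if b is not None: print(onz(s,*b,.07+h).round(4))
a=cv2.resize(s['p'][110:230,250:410],None,fx=3,fy=3,interpolation=2); b=cv2.resize(w['p'][120:340,180:460],(458,360))
cv2.imwrite('pics/q1.png',np.hstack([a[:,:380],b[:,:400]])[:,:,::-1])
```

```text
[ 0.49360396 -0.09636187  0.08721951] [-0.36594557  1.05548011  0.12869111]
round [353.392 201.088] (np.float64(355.1740601063481), np.float64(200.09616052473382))
[0.5428 0.0853 0.079 ]
square [298.35897436 187.92673993] (np.float64(298.21299170351733), np.float64(150.83781065097781))
[ 0.585  -0.0205  0.087 ]
bar [298.35897436 187.92673993] (np.float64(300.24630315805007), np.float64(185.71972535218276))
[ 0.585  -0.0205  0.087 ]
```

View pics/q1.png

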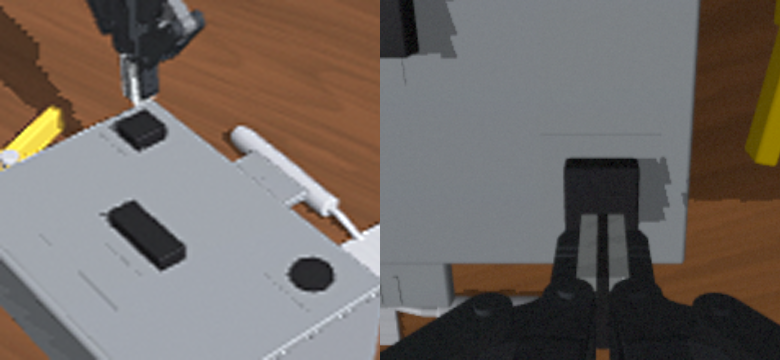

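The round catch is visibly down at crop (310,274), and the tip is centred over the square catch at right crop (600,215). I'll descend and press.

apply_moves --xyz '[[0,0,0.03],[0,0,0.03],[0,0,0.01],[0,0,0.01],[0,0,0.005],[0,0,0.004],[0,0,0.003],[0,0,0]]' --rot '[[0,0,0],[0,0,0],[0,0,0],[0,0,0],[0,0,0],[0,0,0],[0,0,0],[0,0,0]]' --hand '[-1,-1,-1,-1,-1,-1,-1,-1]'

```text
clock: 16.05
position: [0.4933, -0.0974, 0.0598]
ee_rot: [-0.0, 0.992, -0.126, -0.0]
contact_force: [-1.6, 1.7, 2.4]
width: -0.0001
gripper_force: 1.2
```

apply_moves --xyz '[[0,0,0.003],[0,0,0.003],[0,0,0]]' --rot '[[0,0,0],[0,0,0],[0,0,0]]' --hand '[-1,-1,-1]'

```text
clock: 16.42
position: [0.4934, -0.0976, 0.0578]
ee_rot: [0.0, 0.992, -0.126, 0.0]
contact_force: [-0.2, 0.8, 0.8]
width: -0.0004
gripper_force: 0.5
```

apply_moves --xyz '[[0,0,0.003],[0,0,0.003],[0,0,0.002],[0,0,0]]' --rot '[[0,0,0],[0,0,0],[0,0,0],[0,0,0]]' --hand '[-1,-1,-1,-1]'

```text
clock: 16.92
position: [0.4935, -0.0976, 0.0555]
ee_rot: [0.0, 0.992, -0.126, 0.0]
contact_force: [-0.6, 0.4, 1.3]
width: 0.0003
gripper_force: 0.9
```

apply_moves --xyz '[[0,0,0.002],[0,0,0]]' --rot '[[0,0,0],[0,0,0]]' --hand '[-1,-1]'

```text
clock: 17.18
position: [0.4935, -0.0976, 0.0551]
ee_rot: [0.0, 0.992, -0.126, 0.0]
contact_force: [-1.1, 0.2, 4.2]
width: 0.0002
gripper_force: 2.1
```

apply_moves --xyz '[[0,0,0.002],[0,0,0]]' --rot '[[0,0,0],[0,0,0]]' --hand '[-1,-1]'

```text
clock: 17.42
position: [0.4935, -0.0976, 0.0551]
ee_rot: [0.0, 0.992, -0.126, 0.0]
contact_force: [-2.0, 1.1, 7.8]
width: -0.0003
gripper_force: 4.1
```

Square catch is hard down. Now the bar.

apply_moves --xyz '[[0,0,-0.01],[0,0,-0.1],[0.108,-0.158,0],[0.108,-0.158,0],[0,0,0],[0,0,0],[0,0,0.03],[0,0,0]]' --rot '[[0,0,0],[0,0,0],[0,0,0],[0,0,0],[0,0,0],[0,0,0],[0,0,0],[0,0,0]]' --hand '[-1,-1,-1,-1,-1,-1,-1,-1]'

```text
clock: 18.42
position: [0.5781, -0.0226, 0.0773]
ee_rot: [0.0, 0.992, -0.127, -0.001]
contact_force: [-0.8, -0.4, 0.1]
width: 0.0002
gripper_force: 0.0
```

apply_moves --xyz '[[0,0,0.02],[0,0,0.015],[0,0,0.01],[0,0,0.006],[0,0,0.005],[0,0,0.003],[0,0,0]]' --rot '[[0,0,0],[0,0,0],[0,0,0],[0,0,0],[0,0,0],[0,0,0],[0,0,0]]' --hand '[-1,-1,-1,-1,-1,-1,-1]'

```text
clock: 19.3
position: [0.5797, -0.0219, 0.0607]
ee_rot: [0.0, 0.992, -0.126, -0.0]
contact_force: [-1.9, -0.7, 1.4]
width: 0.0001
gripper_force: 1.2
```

apply_moves --xyz '[[0,0,0.003],[0,0,0.003],[0,0,0.003],[0,0,0.003],[0,0,0.003],[0,0,0.002],[0,0,0]]' --rot '[[0,0,0],[0,0,0],[0,0,0],[0,0,0],[0,0,0],[0,0,0],[0,0,0]]' --hand '[-1,-1,-1,-1,-1,-1,-1]'

```text
clock: 20.18
position: [0.5801, -0.0219, 0.0554]
ee_rot: [-0.0, 0.992, -0.126, 0.0]
contact_force: [-0.4, 0.6, 1.6]
width: -0.0001
gripper_force: 0.3
```

apply_moves --xyz '[[0,0,0.002],[0,0,0]]' --rot '[[0,0,0],[0,0,0]]' --hand '[-1,-1]'

```text
clock: 20.42
position: [0.5802, -0.0219, 0.0552]
ee_rot: [-0.0, 0.992, -0.126, 0.0]
contact_force: [-0.9, -0.0, 3.4]
width: 0.0001
gripper_force: 1.9
```

apply_moves --xyz '[[0,0,0.002],[0,0,0]]' --rot '[[0,0,0],[0,0,0]]' --hand '[-1,-1]'

```text
clock: 20.68
position: [0.5802, -0.0219, 0.0552]
ee_rot: [0.0, 0.992, -0.126, 0.001]
contact_force: [-2.1, -0.0, 6.9]
width: -0.0001
gripper_force: 3.5
```

Bar is hard down. I'll lift straight up and back away, then check.

apply_moves --xyz '[[0,0,-0.01],[0,0,-0.1],[0,0,-0.2],[0,0,-0.2],[-0.1,0,-0.15],[-0.2,0,0],[-0.2,0,0],[0,0,0]]' --rot '[[0,0,0],[0,0,0],[0,0,0],[0,0,0],[0,0,0],[0,0,0],[0,0,0],[0,0,0]]' --hand '[-1,-1,-1,-1,-1,-1,-1,-1]'

```text
clock: 21.68
position: [0.4302, 0.0168, 0.2522]
ee_rot: [-0.0, 0.992, -0.126, -0.001]
contact_force: [1.2, -0.6, 0.3]
width: 0.0002
gripper_force: 0.0
```

apply_moves --xyz '[[0,0,0],[0,0,0],[0,0,0]]' --rot '[[0,0,0],[0,0,0],[0,0,0]]' --hand '[-1,-1,-1]'

```text
clock: 22.05
position: [0.4357, 0.0153, 0.252]
ee_rot: [0.0, 0.992, -0.126, -0.0]
contact_force: [0.5, 0.6, -1.0]
width: 0.0002
gripper_force: 0.0
```

Run:
```python
from h import *
from chk import *
s=cam('scene'); t=cam('top'); w=cam('wrist')
for n in A:
    A[n]=A[n][:2]+(.0105,)
for n in A:
    print(n,[np.round(np.array(blobs(c,0.).get(n,[0,0])-np.array(proj(c,B(*A[n],0)))),1) for c in(s,t,w)])
st=status.get_state();print(st['clock'],st['position'],st['contact_force'])
a=cv2.resize(s['p'][110:280,215:415],None,fx=3,fy=3,interpolation=2)
cv2.imwrite('pics/f.png',a[:,:,::-1])
```

```text
round [array([-1.8,  1.5]), array([ 0.6, -0.9]), array([-0.4, -2.3])]
square [array([ 0.2, 36.4]), array([ 0.2, -0.7]), array([ 0.3, -2.2])]
bar [array([-1.8,  1.5]), array([ 0.6, -0.7]), array([-0.2, -2.5])]
22.2 [0.43513209 0.01547977 0.25198864] [ 0.55959695 -0.35743348 -0.04729364]
```

View pics/f.png

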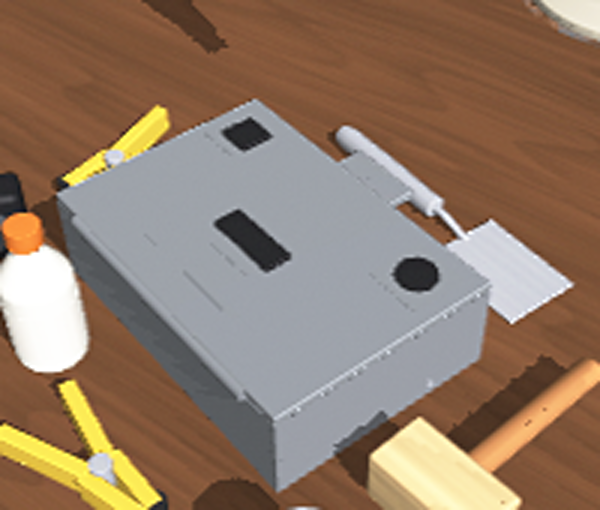

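The lid is flush on the rim and the catches at crop (415,273), (247,133) and (252,240) are all low. The tools haven't moved and the arm is clear, so I'm handing the job in.

```bash
python3 -c "
from rig import job; print(job.sign_off())"
```

```text
the job is handed in; nothing more can be done
None
```

The lid is shut and the round, square and bar catches were pressed down to their stops in that order, with force readings up to about 8 N; the arm is clear and the job was handed in at about 22 s.

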